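# Tighten the panel's clamping nut with an adjustable wrench

## Robot

A 6-joint arm with a two-finger parallel gripper is mounted at the origin on the work surface. World frame = base frame: x ahead of the robot, y to its left, z up, the work surface at z = 0. Lengths are in m, angles in rad, forces in N, time in s.
With the tool pointing down it reaches from about 0.4 to 0.925 m from the base axis. Payload 3.4 kg.
Tool frame: the origin (TCP) lies midway between the tips of the shut fingers; the grasp point (between the pads) lies 19 mm behind it (r.pinch_z is the distance from the TCP to the grasp point, in m); z points along the fingers, y is the line along which they close (so a half turn about z gives the same grasp; the last joint's range is limited). The gripper opens to 85 mm and grips with 20 to 120 N. Pads are 22 mm wide; open, the fingers measure 114 mm over their backs; the gripper's body (76 mm by 85 mm) begins 54 mm behind the grasp point. The pads swing forward as they close: fully open they stand 13 mm farther back than shut.
Start: joints at [-1.28, 0.307, 1.506, -0, 1.328, -0.073], TCP at [0.205, -0.537, 0.231] pointing down, gripper open.
Joint ranges: [-3.12, 3.12], [-1.05, 2.28], [0.14, 2.33], [-1.42, 4.57], [0.1, 2.73], [-2.68, 2.68]. Speed limits (rad/s): [2.57, 2.57, 3.14, 3.14, 3.14, 3.14].

## Interface

Orientations are given as a unit quaternion [w, x, y, z].
In Python, from bench import r, vision, workorder, models gives the robot as it stands.
- The arm moves only by the tool play_rows, never from a script. Its argument "motion" is a list of rows, each an object of numbers: "tx", "ty", "tz": the shift along the world's x, y, z in mm; "twist": the turn about the world's z in rad. A call has 1 to 20 rows; each row is the pose to reach, as a shift and turn from the pose commanded when the call began; what a row does not reach only later rows make up. A row lasts 1/10 s, in which the tool goes at most 50 mm and 8.59 degrees, less where a joint would pass 70% of its speed; a pose out of reach is approached as far as the arm can. A call with a gripper value outside its range is refused whole. "fingers" is the finger opening in mm, from 0 to 85.4, set as the call begins (left out, the last holds). The fingers move at their own pace and stop on an object; "newtons" is the grip in N (left out, the last holds). Time passes only in rows, so rows that repeat a pose let the fingers close. It gives the time, the measured TCP pose, the force, the opening and the grip force at its end, in the units of the state.
- r.state(): the state, without advancing time (a new reading comes with each control period).
- vision.snapshot(name): name is "scene" or "top" or "wrist"; returns the picture (400x640x3 uint8, blue, green, red); there is no depth.
- vision.camera_info(name): a dict with "fov_y" (degrees; the focal length in pixels is half the picture's height over the tangent of half this angle, whatever the lens; pixels are square), "cx", "cy" (the principal point, pixels), "R" (3x3) and "t" (3): a world point X has camera coordinates R X + t. Camera axes: x right, y down, z forward; pixel columns grow to the right and rows downward; lengths in m; the calibration is good to about 2 mm. A picture is of the moment at which its call begins: read the wrist's pose just before it. camera_info takes no time and is no camera call; for the wrist camera it gives the pose at the moment of the call.
- workorder.finish_job(): hands the job in; it is judged then, once.
Trained networks look in the newest picture that a camera, given by its name, has taken for a name from the list of things; names that differ only in an ending like _2 or _b are one class to them, and where a whole thing is asked for, a point or a joint stands for the part that bears it (a point fixed in the world has none). Each returns a list of dicts, best first, with "p" (0 to 1); they miss things now and then, are a little off and sometimes report something else, mostly with a low value. They report only what shows in the picture. A call takes as long as a camera call. They do not tell look-alikes from the thing itself.
- models.search_frame(target, camera): "extent" ([centre column, centre row, width, height] in pixels, round what is visible of it).
- models.regions_of(target, camera): "region" (400x640 bool, what is visible of it) and "extent" ([centre column, centre row, width, height] in pixels, round what is visible of it).
The state is a dict: "clock": time; "joint_positions": joint angles; "qvel": joint speeds; "effort": joint torques, N m; "eef_pos": TCP position; "tcp_rot": TCP orientation; "ft_force": force on the tool from outside, world axes, zero at the start; "torque": the same for the moment, N m; "finger_gap": finger opening in m; "grasp_force": force on a finger pad.
Only numpy, scipy, OpenCV 4.12 (cv2) and the standard library are available. Lean on these libraries where they do the work, as an engineer would, in place of code of your own. Each camera call takes 0.05 s, during which the arm holds its last target. There are 200 camera calls.

## Task

Set the adjustable wrench down flat over the hex nut on the brass panel while its jaws are still open, then roll its worm until the jaws close snugly on the nut, and only then swing the wrench clockwise (seen from above) to tighten the nut fully to its stop, where the white stripe on the nut meets the red line on the panel. Leave the wrench lying snug on the nut, keep the gripper off the nut itself, and do not knock or shift the punch cup, bowl, jar or hammer.

Things in the scene. Friction and masses are not known exactly. Their poses are not given: they have to be found in the camera images.
- board: Fixed square clamping board, 260 x 260 x 26 mm, dark wood with an embossed brass panel on top; origin at the centre of its underside, z up. Its flat top (26 mm over the bench) carries the nut at its centre, and the red line runs from the nut along the board's +x. It stands at any yaw.
- nut_top (a point): Centre of the top face of the steel hex nut: 30 mm across flats, 34.6 mm across corners, 15 mm high (from the board's top, 26 mm, to 41 mm over the bench), axis vertical. The nut's own x axis points to the corner with the white stripe, so two of its flats are parallel to its x axis (the others at 60 and 120 degrees). Nothing stands up above it but a 1 mm stud end.
- nut (a joint): Turn of the nut (rad): grows clockwise seen from above; starts between -1.05 and -0.6, 0 is the hard stop (tight, white stripe at the red line). Stiff: 0.2 N m to turn, at any angle.
- wrench_grip (a point): Loose steel adjustable wrench, about 240 mm long, 0.43 kg, lying flat, 14 mm thick. This point is on the handle near the head, half-way up (7 mm above the wrench's underside). The wrench's x axis points along the handle towards the mouth of the jaws, y to the fixed jaw, z up. Handle: straight bar 24 mm wide and 14 mm thick from 23 mm ahead of this point (+x) to 110 mm behind it, then a round end of 30 mm diameter; the head ahead of it is 72 mm wide at most with the jaws open.
- wrench_seat (a point): Point on the underside of the wrench, 100 mm ahead (+x) of wrench_grip: where the centre of the nut's foot lies when the jaws hold it snug. The fixed jaw's flat face is 15 mm from here on the +y side, the throat's floor 19.5 mm on the -x side; the jaws reach 13 mm past it to +x. Same axes as wrench_grip.
- worm_top (a point): Highest point of the wrench's worm: a knurled brass roller, 17 mm diameter, 18 mm long, its axis along the wrench's y, standing 4 mm proud of the wrench's upper face (18 mm above its underside), 41 mm behind wrench_seat. A fingertip pressed lightly on its top (about 5 N) and drawn towards the jaws (+x) rolls it by friction so that the jaw closes; drawn the other way it opens.
- jaw (a joint): Closing travel of the moving jaw (m): the gap between the jaws is 0.039 minus this, so 0.009 is snug on the nut. It starts at 0 to 0.002.
- worm (a joint): Turn of the worm (rad); each rad closes the jaw by 1.2 mm (10 mm of roll at the rim closes about 1.4 mm). Stays where it is left, and does not run back while the wrench turns the nut; about 0.017 N m to turn, and deeply knurled, so that it grips a fingertip well.
- punch_cup: Bystander: copper cup of steel punches standing on the board, 56 mm diameter, 94 mm high with the punches; origin at the centre of its underside.
- bowl: Bystander: small brass bowl standing on the board, 60 mm diameter, 45 mm high; origin at the centre of its underside.
- jar: Bystander: amber jar on the bench beside the wrench, 52 mm diameter, 70 mm high; origin at the centre of its underside.
- hammer: Bystander: hammer lying flat on the bench beside the wrench, on its fixed-jaw side; 260 mm long, 26 mm high; origin on the bench under the handle. Its handle (25 mm thick) runs along its own x axis from -130 to +104 mm; the head is at x = +104 to +130 mm and spans y = -48 to +40 mm.
Not all that is in view belongs to the job. What is shaped like the part that bears wrench_grip but green or purple is not meant.

How it is judged:
On the way, in this order (a step that is already met when the one before it is completed fails the run):
1. the wrench lies flat over the nut with its jaws still open (gap over 34 mm) and the nut not yet turned (horizontal distance between nut_top and wrench_seat below 0.014 m and z of nut_top in the frame of wrench_seat above 0.009 m and angle between wrench_seat's own z axis and vertical below 0.1 rad and value of joint jaw below 0.005 m and value of joint nut below -0.45 rad), for 0.2 s.
2. the jaws are closed snugly on the nut (gap under 31.2 mm), the nut not yet turned (horizontal distance between nut_top and wrench_seat below 0.008 m and z of nut_top in the frame of wrench_seat above 0.009 m and value of joint jaw above 0.0078 m and value of joint nut below -0.45 rad), for 0.2 s.
At the end, for the whole second after the job is handed in: The nut is within 0.08 rad (about 5 degrees) of its stop; the released wrench lies at rest and flat (within 0.1 rad) over the nut, its seat within 10 mm of the nut's axis, its underside no more than 6 mm above the board, with the jaws still snug (gap under 31.6 mm) (value of joint nut above -0.08 rad and value of joint jaw above 0.0074 m and horizontal distance between nut_top and wrench_seat below 0.01 m and z of nut_top in the frame of wrench_seat above 0.009 m and angle between wrench_seat's own z axis and vertical below 0.1 rad and linear speed of wrench below 0.02 m/s); the robot touches nothing.
It fails at once if the gripper presses on the nut itself (contact force between the fingers and nut above 3 N).
It fails at once if the punch cup is shifted more than 15 mm (distance of punch_cup from where it was at the start of the episode above 0.015 m).
It fails at once if the bowl is shifted more than 15 mm (distance of bowl from where it was at the start of the episode above 0.015 m).
It fails at once if the jar is shifted more than 15 mm (distance of jar from where it was at the start of the episode above 0.015 m).
It fails at once if the hammer is shifted more than 15 mm (distance of hammer from where it was at the start of the episode above 0.015 m).
It also fails if it takes over 61 s, if anything falls off the work surface, if the arm or the gripper's body presses on something with over 40 N, if the wrist force passes 120 N, or if a joint passes its speed limit or range.

## Working session

There is one attempt and no reset: what is moved stays moved. The work goes in short steps, Python scripts to look and compute and a tool call to move; the robot and the scene stay as the last step left them, time stands still between calls to the robot, and variables do not carry over. Pictures are saved under pics/ and viewed, at most 10 in all, crops included, and the job is handed in when it is done.

Besides the shell and the picture viewer there is one more tool, called after "Request:" in YAML: its name, and indented under it one key for each argument. play_rows: Moves the arm, as the interface text tells. Its arguments: {"type":"object","properties":{"motion":{"type":"array","items":{"type":"object","properties":{"tx":{"type":"number"},"ty":{"type":"number"},"tz":{"type":"number"},"twist":{"type":"number"}}}},"fingers":{"type":"number"},"newtons":{"type":"number"}},"required":["motion"]}

```bash
mkdir -p pics; ls
cat > h.py <<'E'
import numpy as np, cv2
from bench import r, vision, workorder, models
def cam(n):
    c=vision.camera_info(n); f=200/np.tan(np.radians(c["fov_y"])/2)
    return f,c["cx"],c["cy"],np.array(c["R"]),np.array(c["t"])
def ray(n,u,v,z,c=None):
    f,cx,cy,R,t=c or cam(n); d=R.T@np.array([(u-cx)/f,(v-cy)/f,1]); o=-R.T@t
    return o+d*(z-o[2])/d[2]
def pix(n,X,c=None):
    f,cx,cy,R,t=c or cam(n); p=R@np.array(X)+t; return f*p[:2]/p[2]+[cx,cy]
E
python3 - <<'E'
from h import *
s=r.state(); print(s["clock"],s["eef_pos"],s["tcp_rot"])
for n in("top","scene"):
    im=vision.snapshot(n); cv2.imwrite(f"pics/{n}0.png",im)
    f,cx,cy,R,t=cam(n); print(n,f,cx,cy,-R.T@t)
    for k in("wrench_grip","board","nut","worm_top","jar","hammer","bowl","punch_cup"):
        print(k,[(round(d["p"],2),np.round(d["extent"]).tolist()) for d in models.search_frame(k,n)[:4]])
E
```

```text
pics
0.0 [ 0.20439623 -0.5366855   0.23041133] [-1.00323167e-03  9.83497381e-01  1.80919550e-01 -1.02806344e-04]
top 438.8000013414366 319.7499031424323 200.68011341636108 [0.37868205 0.14127531 1.3214906 ]
wrench_grip [(0.96, [251.0, 191.0, 20.0, 76.0]), (0.73, [275.0, 90.0, 70.0, 54.0])]
board [(0.94, [408.0, 178.0, 118.0, 120.0]), (0.47, [283.0, 180.0, 18.0, 21.0])]
nut [(0.66, [411.0, 174.0, 12.0, 9.0])]
worm_top [(0.89, [250.0, 193.0, 24.0, 76.0]), (0.86, [208.0, 279.0, 69.0, 63.0]), (0.79, [275.0, 92.0, 64.0, 53.0])]
jar [(0.76, [283.0, 180.0, 20.0, 17.0]), (0.65, [250.0, 193.0, 23.0, 74.0])]
hammer [(0.89, [218.0, 178.0, 33.0, 86.0])]
bowl [(0.6, [383.0, 155.0, 18.0, 18.0])]
punch_cup [(0.77, [386.0, 198.0, 24.0, 14.0])]
scene 403.4896395253144 312.99312516702554 195.59823251434136 [ 1.16516917 -0.48417109  0.72498346]
wrench_grip [(0.89, [373.0, 194.0, 68.0, 40.0]), (0.86, [339.0, 150.0, 15.0, 34.0]), (0.74, [251.0, 264.0, 16.0, 12.0]), (0.64, [444.0, 254.0, 93.0, 27.0])]
board [(0.76, [248.0, 276.0, 120.0, 88.0])]
nut [(0.66, [252.0, 265.0, 14.0, 16.0])]
worm_top [(0.85, [444.0, 255.0, 95.0, 28.0]), (0.78, [339.0, 153.0, 18.0, 33.0]), (0.77, [373.0, 192.0, 68.0, 36.0])]
jar [(0.78, [357.0, 200.0, 20.0, 27.0])]
hammer [(0.74, [400.0, 185.0, 77.0, 40.0]), (0.32, [253.0, 263.0, 15.0, 14.0])]
bowl [(0.76, [295.0, 252.0, 23.0, 25.0])]
punch_cup [(0.78, [260.0, 229.0, 23.0, 35.0])]
```

Run:
```python
from h import *
im=cv2.imread("pics/top0.png"); cv2.imwrite("pics/topc.png",cv2.resize(im[60:320,160:480],None,fx=2.3,fy=2.3,interpolation=cv2.INTER_CUBIC))
f,cx,cy,R,t=cam("top");print(R)
```

```text
[[ 0.01008703 -0.99987819  0.01191026]
 [-0.99748552 -0.01089704 -0.07002777]
 [ 0.07014903 -0.01117394 -0.99747394]]
```

View pics/topc.png

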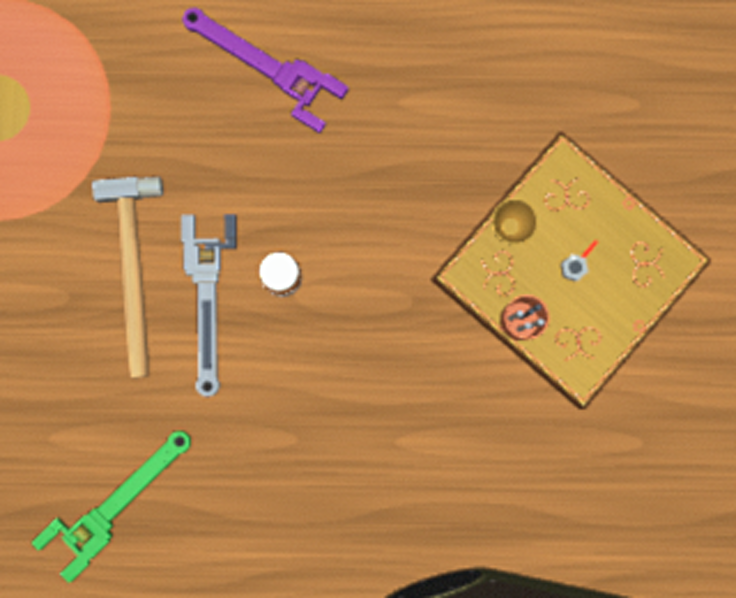

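The three wrench-shaped things in the crop are purple at (265,70), green at (115,500) and bare steel at (207,300). The steel one between hammer and jar is meant, because it is neither green nor purple. I'll compute coordinates and confirm it in an enlarged crop.

Run:
```python
from h import *
im=cv2.imread("pics/top0.png"); cv2.imwrite("pics/wr.png",cv2.resize(im[140:240,210:300],None,fx=6,fy=6,interpolation=cv2.INTER_CUBIC))
P=lambda u,v,z:np.round(ray("top",160+u/2.3,60+v/2.3,z),3)
print("nut",P(574,267,.041),"redend",P(597,240,.026),"bowl",P(515,220,.045),"cup",P(525,318,.08),"jar",P(279,271,.07))
print("worm",P(206,255,.018),"end",P(207,386,.014),"hamhead",P(126,188,.026),"hamend",P(138,375,.025))
print("board",[P(*c,.026) for c in((561,133),(709,261),(584,406),(434,279))])
```

```text
nut [ 0.544 -0.137  0.041] redend [ 0.582 -0.17   0.026] bowl [ 0.603 -0.061  0.045] cup [ 0.475 -0.067  0.08 ] jar [0.531 0.238 0.07 ]
worm [0.557 0.337 0.018] end [0.388 0.333 0.014] hamhead [0.642 0.441 0.026] hamend [0.401 0.42  0.025]
board [array([ 0.722, -0.124,  0.026]), array([ 0.556, -0.316,  0.026]), array([ 0.367, -0.152,  0.026]), array([0.528, 0.041, 0.026])]
```

View pics/wr.png

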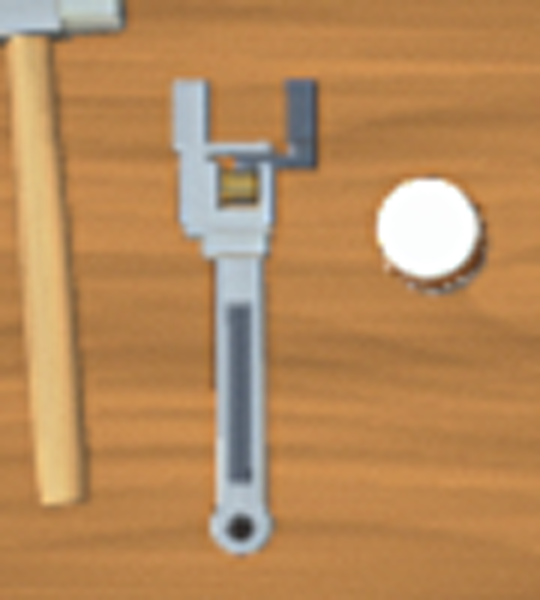

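The crop confirms a bare steel wrench: worm at (238,185), handle end at (240,528), fixed jaw on the left at (190,120). I'll stop over the nut on the way.

Request:
play_rows:
  motion:
    - {"tx": 33, "ty": 36, "tz": 10}
    - {"tx": 66, "ty": 72, "tz": 20}
    - {"tx": 99, "ty": 108, "tz": 30}
    - {"tx": 132, "ty": 144, "tz": 40}
    - {"tx": 165, "ty": 180, "tz": 50}
    - {"tx": 198, "ty": 216, "tz": 50}
    - {"tx": 231, "ty": 252, "tz": 50}
    - {"tx": 264, "ty": 288, "tz": 50}
    - {"tx": 275, "ty": 324, "tz": 50}
    - {"tx": 280, "ty": 360, "tz": 50}
    - {"tx": 285, "ty": 380, "tz": 50}
    - {"tx": 285, "ty": 380, "tz": 50}
    - {"tx": 285, "ty": 380, "tz": 50}
  fingers: 55

```text
validation failed for argument at $.mo...
```

Run:
```python
from h import *
s=r.state(); print(s["clock"],s["eef_pos"],s["tcp_rot"])
c=cam("wrist"); im=vision.snapshot("wrist"); cv2.imwrite("pics/w1.png",im)
import pickle; pickle.dump(c,open("w1.pkl","wb"))
print(-c[3].T@c[4],c[3][2],c[0], pix("wrist",[.544,-.137,.041],c))
print([(d["p"],d["extent"]) for d in models.search_frame("nut","wrist")])
```

```text
0.9 [ 0.20457747 -0.53740402  0.23133997] [ 3.38786493e-05  9.83504480e-01  1.80883766e-01 -3.84292065e-06]
[ 0.27716526 -0.50811418  0.374219  ] [-0.28613807 -0.10902773 -0.95196531] 282.78045268091125 [ -36.73731959 -454.74526378]
[]
```

View pics/w1.png

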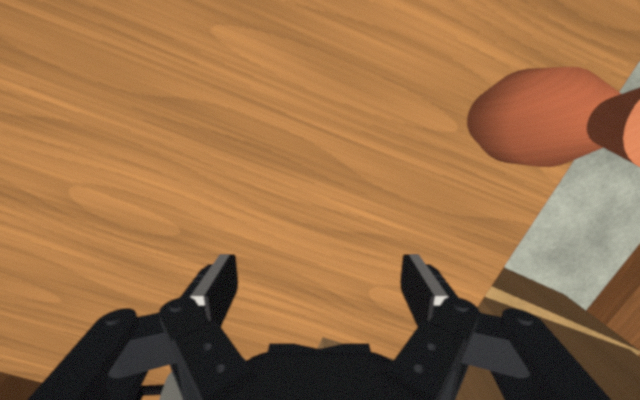

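Request:
play_rows:
  motion:
    - {"tx": 33, "ty": 36, "tz": 10, "twist": 0}
    - {"tx": 66, "ty": 72, "tz": 20, "twist": 0}
    - {"tx": 99, "ty": 108, "tz": 30, "twist": 0}
    - {"tx": 132, "ty": 144, "tz": 40, "twist": 0}
    - {"tx": 165, "ty": 180, "tz": 50, "twist": 0}
    - {"tx": 198, "ty": 216, "tz": 50, "twist": 0}
    - {"tx": 231, "ty": 252, "tz": 50, "twist": 0}
    - {"tx": 264, "ty": 288, "tz": 50, "twist": 0}
    - {"tx": 290, "ty": 324, "tz": 50, "twist": 0}
    - {"tx": 320, "ty": 360, "tz": 50, "twist": 0}
    - {"tx": 340, "ty": 395, "tz": 50, "twist": 0}
    - {"tx": 340, "ty": 395, "tz": 50, "twist": 0}
    - {"tx": 340, "ty": 395, "tz": 50, "twist": 0}
  fingers: 55
  newtons: 60

```text
clock: 2.3
eef_pos: [0.5448, -0.1415, 0.2811]
tcp_rot: [0.0, 0.983, 0.182, -0.0]
ft_force: [-0.4, -0.6, -0.4]
finger_gap: 0.0547
grasp_force: 0.0
```

Run:
```python
from h import *
s=r.state(); print(s["clock"],s["eef_pos"],s["tcp_rot"])
c=cam("wrist"); im=vision.snapshot("wrist"); cv2.imwrite("pics/w2.png",im)
import pickle; pickle.dump(c,open("w2.pkl","wb"))
p=pix("wrist",[.544,-.137,.041],c); print(p)
cv2.imwrite("pics/w2v.png",np.hstack([im[:, :],]))
e=models.search_frame("nut","wrist"); print([(d["p"],d["extent"]) for d in e])
u,v=(e[0]["extent"][:2] if e else p); u,v=int(u),int(v)
a,b=max(0,u-100),max(0,v-75); print(a,b); cv2.imwrite("pics/w2c.png",cv2.resize(im[b:b+150,a:a+200],None,fx=4,fy=4,interpolation=cv2.INTER_CUBIC))
```

```text
2.3 [ 0.54480201 -0.14152135  0.28111119] [ 1.38502214e-04  9.83264668e-01  1.82182475e-01 -3.43714435e-04]
[316.55638799 169.68502503]
[(0.97, [314.9, 167.9, 22.5, 27.1])]
214 92
```

View pics/w2c.png

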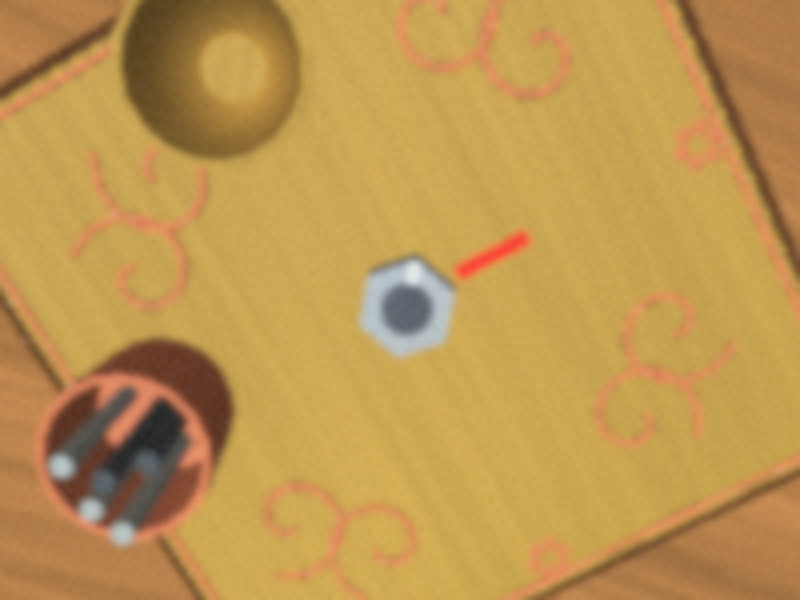

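The crop shows the nut at (407,306), its white stripe at about (414,265), pointing up, and the red line from (458,272) to (527,238). Bowl and cup are on the left. Next I'll fit the nut's prism.

```bash
cat >> h.py <<'E'
from scipy.optimize import minimize
def fitpoly(im,c,mask,f,x0,scale,up=6):
    """fit params of f(p)->list of 3D points (hull) to mask by soft IoU"""
    S=up; h,w=mask.shape
    m=cv2.resize(mask.astype(np.float32),None,fx=S,fy=S,interpolation=cv2.INTER_LINEAR)>.5
    def cost(q):
        p=np.array(x0)+q*scale; a=np.zeros(m.shape,np.uint8)
        for X in f(p):
            uv=np.array([pix(None,x,c) for x in X]); hull=cv2.convexHull(((uv+.5)*S-.5).astype(np.float32))
            cv2.fillPoly(a,[np.round(hull*16).astype(np.int32)],1,shift=4)
        a=a>0; return 1-(a&m).sum()/max(1,(a|m).sum())
    n=len(x0); best=None
    for k in range(3):
        q0=np.zeros(n) if best is None else best.x
        sim=np.vstack([q0]+[q0+np.eye(n)[i]*(1 if k%2==0 else -.5) for i in range(n)])
        best=minimize(cost,q0,method="Nelder-Mead",options=dict(initial_simplex=sim,maxiter=150))
    return np.array(x0)+best.x*scale,best.fun
E
python3 - <<'E'
from h import *; import pickle
c=pickle.load(open("w2.pkl","rb")); im=cv2.imread("pics/w2.png")
full=lambda u,v,z:ray(None,214+(u+.5)/4-.5,92+(v+.5)/4-.5,z,c)
ctr=full(407,308,.042); a=full(458,272,.026); b=full(527,238,.026); st=full(414,262,.041)
print("stud",ctr,"red",np.degrees(np.arctan2(*(b-a)[1::-1])),np.degrees(np.arctan2(*(b-ctr)[1::-1])),"stripe",np.degrees(np.arctan2(*(st-ctr)[1::-1])))
hsv=cv2.cvtColor(im,cv2.COLOR_BGR2HSV); m=(hsv[...,1]<90)
n,l,s,ce=cv2.connectedComponentsWithStats(m.astype(np.uint8)); k=l[169,316]; print(k,s[k])
m=cv2.morphologyEx((l==k).astype(np.uint8),cv2.MORPH_CLOSE,np.ones((5,5)))
def f(p):
    an=p[2]+np.arange(6)*np.pi/3; xy=p[:2,None]+.0173*np.array([np.cos(an),np.sin(an)])
    return [[(x,y,z) for x,y in xy.T for z in(.026,.041)]]
for a0 in(-10,0,10,20):
    p,e=fitpoly(im,c,m,f,[ctr[0],ctr[1],np.radians(a0)],np.array([.003,.003,.15])); print(p[:2],np.degrees(p[2]),e)
E
```

```text
stud [ 0.54498652 -0.13490282  0.042     ] red -42.60120198784664 -41.70626824792948 stripe 12.172811763211438
5 [304 156  24  26 467]
[ 0.54402823 -0.13498684] 9.429421736387274 0.04446021047652837
[ 0.54401266 -0.13503517] 9.837960240008792 0.04598721590909094
[ 0.54396562 -0.13510352] 9.850865633411587 0.04554338169973349
[ 0.54402899 -0.13512918] 10.559858356962799 0.04577173270254287
```

Request:
play_rows:
  motion:
    - {"tx": 0, "ty": 45, "tz": 0, "twist": -0.1}
    - {"tx": 0, "ty": 90, "tz": 0, "twist": -0.2}
    - {"tx": 0, "ty": 135, "tz": 0, "twist": -0.34}
    - {"tx": -5, "ty": 180, "tz": 0, "twist": -0.34}
    - {"tx": -10, "ty": 225, "tz": 0, "twist": -0.34}
    - {"tx": -15, "ty": 270, "tz": 0, "twist": -0.34}
    - {"tx": -20, "ty": 315, "tz": 0, "twist": -0.34}
    - {"tx": -25, "ty": 360, "tz": -10, "twist": -0.34}
    - {"tx": -30, "ty": 405, "tz": -20, "twist": -0.34}
    - {"tx": -30, "ty": 445, "tz": -30, "twist": -0.34}
    - {"tx": -30, "ty": 476, "tz": -30, "twist": -0.34}
    - {"tx": -30, "ty": 476, "tz": -30, "twist": -0.34}
    - {"tx": -30, "ty": 476, "tz": -30, "twist": -0.34}
  fingers: 55

```text
clock: 3.7
eef_pos: [0.5149, 0.3326, 0.2511]
tcp_rot: [0.001, 1.0, 0.012, -0.0]
ft_force: [0.3, -1.2, -0.3]
finger_gap: 0.0547
grasp_force: 0.0
```

Run:
```python
from h import *
s=r.state(); print(s["clock"],s["eef_pos"],s["tcp_rot"],s["joint_positions"])
c=cam("wrist"); im=vision.snapshot("wrist"); cv2.imwrite("pics/w3.png",im)
import pickle; pickle.dump(c,open("w3.pkl","wb"))
print([(d["p"],d["extent"]) for d in models.search_frame("wrench_grip","wrist")])
```

```text
3.7 [0.51494762 0.33260273 0.25108813] [ 5.22744578e-04  9.99931831e-01  1.16637892e-02 -1.23627296e-04] [ 5.05078895e-01  3.46672974e-01  1.39372429e+00 -8.15274582e-04
  1.40190839e+00  2.05268443e+00]
[(0.89, [249.4, 330.8, 103.9, 96.1]), (0.59, [317.0, 178.5, 60.3, 165.3])]
```

View pics/w3.png

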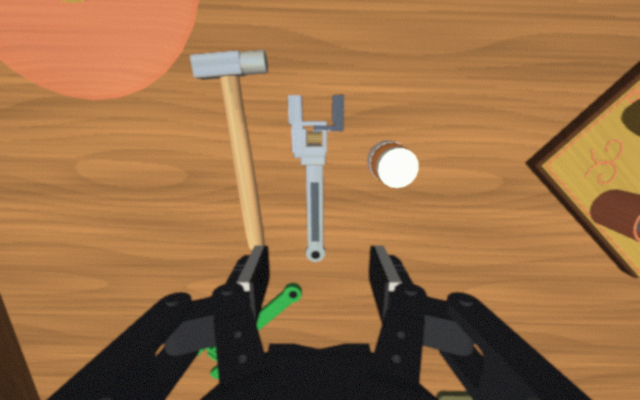

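The view shows the steel wrench: worm at (314,139), end hole at (316,254), jaw tips at row 95. Hammer handle tail is at (255,245), jar at (395,165).

Run:
```python
from h import *; import pickle
c=pickle.load(open("w3.pkl","rb")); im=cv2.imread("pics/w3.png")
hsv=cv2.cvtColor(im,cv2.COLOR_BGR2HSV); m=(hsv[...,1]<90)
n,l,s,ce=cv2.connectedComponentsWithStats(m.astype(np.uint8)); k=l[220,308]; print(s[k])
m=l==k
# handle edges per row -> centre line at z=.014
pts=[]
for v in range(170,240,3):
    u=np.where(m[v])[0]; pts.append(list(ray(None,(u[0]+u[-1])/2,v,.012,c)[:2])+[(u[-1]-u[0]+1)])
pts=np.array(pts); q=np.polyfit(pts[:,0],pts[:,1],1); print("yaw",np.degrees(np.arctan(q[0])),"y@.5",np.polyval(q,.5),pts[:,2])
u=np.where(m[98:110].any(0))[0]; print(u[0],u[-1])
for nm,uv,z in(("worm",(314,139),.016),("hole",(316,254),.014),("tipL",(294,s[k][1]-.5),.012),("endlow",(316,s[k][1]+s[k][3]-.5),.0),("jawLout",(288,110),.014),("jawRout",(344,110),.014)):
    print(nm,ray(None,*uv,z,c))
```

```text
[ 287   95   57  167 3859]
yaw 1.7005024490295748 y@.5 0.33936522793509316 [18. 17. 18. 18. 18. 18. 18. 18. 18. 18. 18. 18. 18. 17. 17. 18. 17. 17.
 17. 17. 17. 17. 17. 17.]
287 343
worm [0.5570495 0.3409167 0.016    ]
hole [0.38765856 0.33487341 0.014     ]
tipL [0.61127048 0.36725726 0.012     ]
endlow [0.36694536 0.33456852 0.        ]
jawLout [0.59243604 0.37482505 0.014     ]
jawRout [0.59410255 0.30326051 0.014     ]
```

Request:
play_rows:
  motion:
    - {"tx": -17, "ty": 6, "tz": -40, "twist": 0.006}
    - {"tx": -17, "ty": 6, "tz": -85, "twist": 0.006}
    - {"tx": -17, "ty": 6, "tz": -130, "twist": 0.006}
    - {"tx": -17, "ty": 6, "tz": -175, "twist": 0.006}
    - {"tx": -17, "ty": 6, "tz": -215, "twist": 0.006}
    - {"tx": -17, "ty": 6, "tz": -235, "twist": 0.006}
    - {"tx": -17, "ty": 6, "tz": -244, "twist": 0.006}
    - {"tx": -17, "ty": 6, "tz": -248, "twist": 0.006}
    - {"tx": -17, "ty": 6, "tz": -248, "twist": 0.006}
  fingers: 55

```text
clock: 4.7
eef_pos: [0.4985, 0.3393, 0.0041]
tcp_rot: [-0.0, 1.0, 0.014, 0.001]
ft_force: [-0.4, -0.5, -0.0]
finger_gap: 0.055
grasp_force: 0.0
```

Request:
play_rows:
  motion:
    - {"tx": 0, "ty": 0, "tz": 0, "twist": 0}
    - {"tx": 0, "ty": 0, "tz": 0, "twist": 0}
    - {"tx": 0, "ty": 0, "tz": 0, "twist": 0}
    - {"tx": 0, "ty": 0, "tz": 0, "twist": 0}
    - {"tx": 0, "ty": 0, "tz": 0, "twist": 0}
    - {"tx": 0, "ty": 0, "tz": 0, "twist": 0}
  fingers: 15
  newtons: 80

```text
clock: 5.3
eef_pos: [0.4985, 0.3398, 0.0052]
tcp_rot: [-0.0, 1.0, 0.015, 0.001]
ft_force: [-0.6, -1.9, 6.0]
finger_gap: 0.0215
grasp_force: 78.6
```

Request:
play_rows:
  motion:
    - {"tx": 0, "ty": 0, "tz": 10, "twist": 0}
    - {"tx": 0, "ty": 0, "tz": 35, "twist": 0}
    - {"tx": 0, "ty": 0, "tz": 75, "twist": 0}
    - {"tx": 0, "ty": 0, "tz": 115, "twist": 0}
    - {"tx": 0, "ty": 0, "tz": 150, "twist": 0}
    - {"tx": 5, "ty": -30, "tz": 180, "twist": 0.12}
    - {"tx": 12, "ty": -65, "tz": 195, "twist": 0.26}
    - {"tx": 20, "ty": -105, "tz": 195, "twist": 0.4}
    - {"tx": 28, "ty": -145, "tz": 195, "twist": 0.54}
    - {"tx": 36, "ty": -185, "tz": 195, "twist": 0.68}
    - {"tx": 44, "ty": -225, "tz": 195, "twist": 0.82}
    - {"tx": 52, "ty": -265, "tz": 195, "twist": 0.96}
    - {"tx": 60, "ty": -305, "tz": 195, "twist": 1.1}
    - {"tx": 68, "ty": -345, "tz": 195, "twist": 1.24}
    - {"tx": 76, "ty": -385, "tz": 195, "twist": 1.38}
    - {"tx": 84, "ty": -425, "tz": 195, "twist": 1.52}
    - {"tx": 92, "ty": -465, "tz": 195, "twist": 1.66}
    - {"tx": 100, "ty": -505, "tz": 195, "twist": 1.8}
    - {"tx": 105, "ty": -535, "tz": 190, "twist": 1.94}
    - {"tx": 108, "ty": -555, "tz": 180, "twist": 2.08}

```text
clock: 7.3
eef_pos: [0.606, -0.2181, 0.184]
tcp_rot: [0.001, 0.491, 0.871, -0.0]
ft_force: [1.2, 0.9, -5.9]
finger_gap: 0.0218
grasp_force: 79.6
```

Request:
play_rows:
  motion:
    - {"tx": 0, "ty": 0, "tz": -20, "twist": 0.1}
    - {"tx": 0, "ty": 0, "tz": -50, "twist": 0.159}
    - {"tx": 0, "ty": 0, "tz": -80, "twist": 0.159}
    - {"tx": 0, "ty": 0, "tz": -100, "twist": 0.159}
    - {"tx": 0, "ty": 0, "tz": -100, "twist": 0.159}
    - {"tx": 0, "ty": 0, "tz": -100, "twist": 0.159}
    - {"tx": 0, "ty": 0, "tz": -100, "twist": 0.159}

```text
clock: 8.0
eef_pos: [0.6068, -0.2157, 0.0849]
tcp_rot: [0.001, 0.423, 0.906, 0.0]
ft_force: [-0.1, 0.3, -5.4]
finger_gap: 0.0214
grasp_force: 79.6
```

Run:
```python
from h import *
s=r.state(); print(s["clock"],s["eef_pos"],s["tcp_rot"],s["joint_positions"],s["finger_gap"],s["ft_force"],s["torque"])
c=cam("wrist"); im=vision.snapshot("wrist"); cv2.imwrite("pics/w4.png",im)
import pickle; pickle.dump(c,open("w4.pkl","wb"))
cv2.imwrite("pics/w4c.png",cv2.resize(im[:300,170:470],None,fx=2,fy=2,interpolation=cv2.INTER_CUBIC))
```

```text
8.0 [ 0.60677868 -0.21574266  0.08494643] [1.43284980e-03 4.22586257e-01 9.06321576e-01 6.04094631e-05] [-4.07211629e-01  5.29850463e-01  1.53568525e+00  4.25936875e-05
  1.07318894e+00 -1.10543327e+00] 0.021375971122787205 [-0.1342213   0.25860219 -5.44705757] [-0.04949177 -0.01601752 -0.01517026]
```

View pics/w4c.png

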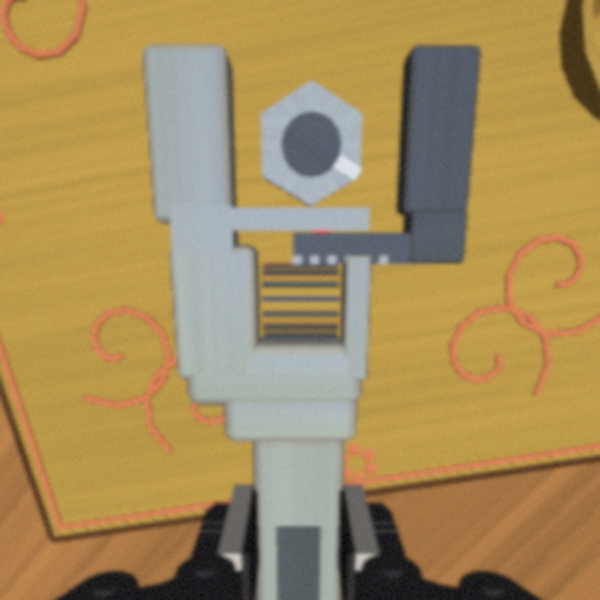

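The wrench hangs straight over the nut. In the crop the nut's centre is at (311,143), the fixed jaw's inner face at x≈232 and the moving jaw's at x≈404. I'll compute the offset.

Run:
```python
from h import *; import pickle
c=pickle.load(open("w4.pkl","rb"))
W=lambda u,v,z:ray(None,170+(u+.5)/2-.5,(v+.5)/2-.5,z,c)[:2]
nut=W(311,143,.041); nc=[W(u,v,.041) for u,v in((311,81),(362,112),(362,172),(311,203),(261,174),(261,113))]
print("nut",nut,np.mean(nc,0),"dirs",[np.degrees(np.arctan2(*(nc[a]-nc[b])[::-1])) for a,b in((1,2),(5,4))])
zt=.094
L1,L2=W(146,47,zt),W(229,60,zt); 
fa,fb=W(228,60,zt),W(232,205,zt); ma,mb=W(407,55,zt),W(403,205,zt)
for a,b in((fa,fb),(ma,mb)): print("jaw yaw",np.degrees(np.arctan2(*(a-b)[::-1])))
y=np.radians(130); X=np.array([np.cos(y),np.sin(y)]);Y=np.array([-X[1],X[0]])
n=np.mean(nc,0)
for nm,p in(("fixed",fa),("fixedb",fb),("mov",ma),("movb",mb),("tip",W(190,46,zt)),("tipR",W(440,46,zt)),("floor",W(300,207,zt)),("wormC",W(301,305,zt))): print(nm,((p-n)@X)*1e3,((p-n)@Y)*1e3)
```

```text
nut [ 0.54417587 -0.13449355] [ 0.54432694 -0.13451974] dirs [np.float64(132.0032802742549), np.float64(128.84228217074428)]
jaw yaw 129.60902124257618
jaw yaw 131.66828839090797
fixed 9.595850347643818 18.626803715417296
fixedb -18.79770694880793 18.82056057079252
mov 10.518973875557796 -18.46884729216792
movb -18.79580410475876 -19.322650656048193
tip 12.126435291593797 26.359837640409456
tipR 12.147301726133186 -25.17856534070717
floor -19.21837406682398 3.656036330601013
wormC -40.99085284245461 3.396972184373659
```

Request:
play_rows:
  motion:
    - {"tx": 0, "ty": 0, "tz": -15, "twist": 0}
    - {"tx": 0, "ty": 0, "tz": -30, "twist": 0}
    - {"tx": 0, "ty": 0, "tz": -42, "twist": 0}
    - {"tx": 0, "ty": 0, "tz": -48, "twist": 0}
    - {"tx": 0, "ty": 0, "tz": -51, "twist": 0}
    - {"tx": 0, "ty": 0, "tz": -53, "twist": 0}
    - {"tx": 0, "ty": 0, "tz": -53.5, "twist": 0}
    - {"tx": 0, "ty": 0, "tz": -53.5, "twist": 0}

```text
clock: 8.85
eef_pos: [0.6058, -0.2154, 0.0313]
tcp_rot: [0.0, 0.423, 0.906, 0.0]
ft_force: [-2.8, 1.3, 5.0]
finger_gap: 0.0216
grasp_force: 80.9
```

Request:
play_rows:
  motion:
    - {"tx": 0, "ty": 0, "tz": 0, "twist": 0}
    - {"tx": 0, "ty": 0, "tz": 0, "twist": 0}
    - {"tx": 0, "ty": 0, "tz": 0, "twist": 0}
    - {"tx": 0, "ty": 0, "tz": 0, "twist": 0}
  fingers: 55

```text
clock: 9.25
eef_pos: [0.606, -0.2156, 0.0299]
tcp_rot: [0.0, 0.423, 0.906, 0.0]
ft_force: [-0.2, 0.5, -0.0]
finger_gap: 0.0551
grasp_force: 0.0
```

Request:
play_rows:
  motion:
    - {"tx": 0, "ty": 0, "tz": 10, "twist": 0}
    - {"tx": 0, "ty": 0, "tz": 35, "twist": 0}
    - {"tx": 0, "ty": 0, "tz": 55, "twist": 0}
    - {"tx": 0, "ty": 0, "tz": 55, "twist": 0}
    - {"tx": 0, "ty": 0, "tz": 55, "twist": 0}
    - {"tx": 0, "ty": 0, "tz": 55, "twist": 0}
  fingers: 0

```text
clock: 9.85
eef_pos: [0.6049, -0.2151, 0.0841]
tcp_rot: [-0.001, 0.423, 0.906, -0.0]
ft_force: [0.2, 0.3, 0.4]
finger_gap: 0.0002
grasp_force: 0.0
```

Run:
```python
from h import *
s=r.state(); print(s["clock"],s["eef_pos"],s["tcp_rot"],s["finger_gap"],s["ft_force"],s["torque"])
c=cam("wrist"); im=vision.snapshot("wrist"); cv2.imwrite("pics/w5.png",im)
import pickle; pickle.dump(c,open("w5.pkl","wb"))
cv2.imwrite("pics/w5c.png",cv2.resize(im[:300,170:470],None,fx=2,fy=2,interpolation=cv2.INTER_CUBIC))
```

```text
9.85 [ 0.60486474 -0.21506505  0.08409651] [-7.58561600e-04  4.22706428e-01  9.06266352e-01 -1.43109090e-05] 0.00022245659254433977 [0.23218971 0.26638773 0.37452561] [-0.03859435 -0.00752449  0.01249021]
```

View pics/w5c.png

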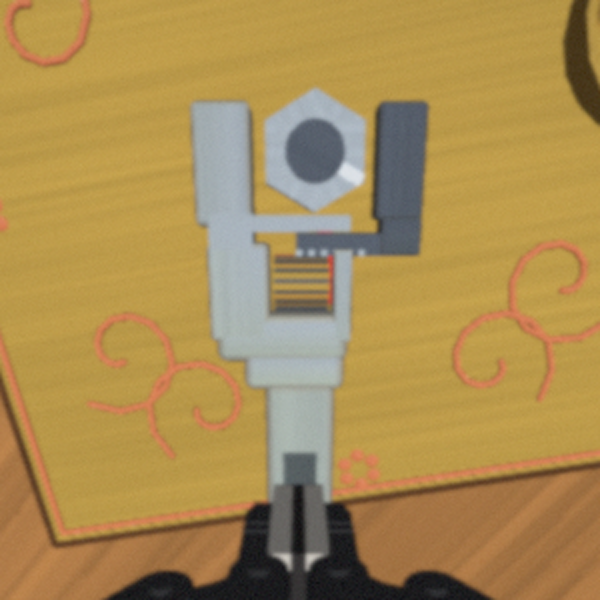

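The nut sits between the open jaws: nut at (315,150), worm at (303,283) in the crop. I'll locate the worm.

Run:
```python
from h import *; import pickle
c=pickle.load(open("w5.pkl","rb"))
W=lambda u,v,z:ray(None,170+(u+.5)/2-.5,(v+.5)/2-.5,z,c)[:2]
n=W(315,150,.041); y=np.radians(130.3); X=np.array([np.cos(y),np.sin(y)]);Y=np.array([-X[1],X[0]])
for nm,p in(("worm",W(303,283,.042)),("fix",W(251,160,.040)),("mov",W(377,160,.040)),("tip",W(220,102,.04)),("floor",W(300,214,.04))): print(nm,p,(p-n)@X*1e3,(p-n)@Y*1e3)
worm=n+(-41-.5)/1e3*X; w=W(303,283,.042); t=np.array([.60486,-.21507]); print("X",X,"to worm mm",(w-t)*1e3,((w-t)@X*1e3,(w-t)@Y*1e3))
```

```text
worm [ 0.5669155  -0.16694435] -39.37405700461627 3.7408074445470025
fix [ 0.53110266 -0.14907738] -2.5841129051144693 19.497948418826923
mov [ 0.56057087 -0.12436235] -2.7944724997976174 -18.96195063901042
tip [ 0.51415995 -0.14256378] 13.341977737111971 28.206688051726207
floor [ 0.55262033 -0.15142952] -18.295417427442533 4.608437093678922
X [-0.64678978  0.76266833] to worm mm [-37.94450331  48.12564797] (np.float64(61.24602448758476), np.float64(-2.18810627827222))
```

Request:
play_rows:
  motion:
    - {"tx": -16, "ty": 21, "tz": 0, "twist": 0}
    - {"tx": -32.8, "ty": 41.7, "tz": -10, "twist": 0}
    - {"tx": -32.8, "ty": 41.7, "tz": -30, "twist": 0}
    - {"tx": -32.8, "ty": 41.7, "tz": -37, "twist": 0}
    - {"tx": -32.8, "ty": 41.7, "tz": -40, "twist": 0}
    - {"tx": -32.8, "ty": 41.7, "tz": -41, "twist": 0}
    - {"tx": -32.8, "ty": 41.7, "tz": -41, "twist": 0}

```text
clock: 10.6
eef_pos: [0.5724, -0.1742, 0.044]
tcp_rot: [-0.001, 0.423, 0.906, -0.0]
ft_force: [-3.3, -0.2, 2.4]
finger_gap: -0.0002
grasp_force: 1.3
```

Request:
play_rows:
  motion:
    - {"tx": 0, "ty": 0, "tz": -1, "twist": 0}
    - {"tx": -2, "ty": 2.4, "tz": -1, "twist": 0}
    - {"tx": -4, "ty": 4.7, "tz": -1, "twist": 0}
    - {"tx": -6, "ty": 7.1, "tz": -1, "twist": 0}

```text
clock: 11.0
eef_pos: [0.5683, -0.1684, 0.0439]
tcp_rot: [0.002, 0.423, 0.906, -0.001]
ft_force: [-0.5, -4.6, 6.2]
finger_gap: -0.0001
grasp_force: 3.0
```

Request:
play_rows:
  motion:
    - {"tx": -2, "ty": 2.4, "tz": 0, "twist": 0}
    - {"tx": -4, "ty": 4.7, "tz": 0, "twist": 0}
    - {"tx": -5.5, "ty": 6.5, "tz": 0, "twist": 0}

```text
clock: 11.3
eef_pos: [0.5626, -0.1615, 0.0438]
tcp_rot: [0.002, 0.423, 0.906, -0.0]
ft_force: [-0.5, -3.6, 3.4]
finger_gap: 0.0001
grasp_force: 1.8
```

Run:
```python
from h import *
s=r.state(); print(s["clock"],s["eef_pos"],s["ft_force"])
c=cam("wrist"); im=vision.snapshot("wrist"); cv2.imwrite("pics/w6.png",im)
import pickle; pickle.dump(c,open("w6.pkl","wb"))
cv2.imwrite("pics/w6c.png",cv2.resize(im[100:400,170:470],None,fx=2,fy=2,interpolation=cv2.INTER_CUBIC))
```

```text
11.3 [ 0.56263658 -0.16153217  0.04380867] [-0.50889099 -3.55663978  3.43917972]
```

View pics/w6c.png

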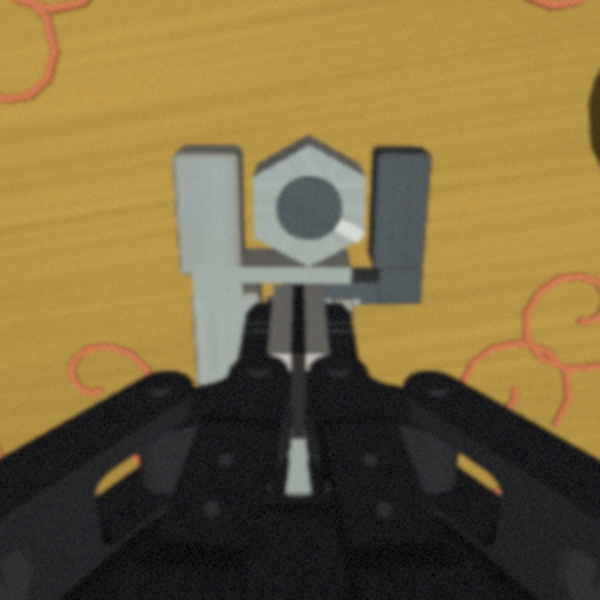

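The jaws have closed to about 35 mm (jaw faces at x=242 and 371, nut flats at 254 and 364 in the crop), so rolling works. I'll repeat the stroke.

Request:
play_rows:
  motion:
    - {"tx": 0, "ty": 0, "tz": 6, "twist": 0}
    - {"tx": 6, "ty": -7.1, "tz": 7, "twist": 0}
    - {"tx": 12, "ty": -14.2, "tz": 6, "twist": 0}
    - {"tx": 12, "ty": -14.2, "tz": 2, "twist": 0}
    - {"tx": 12, "ty": -14.2, "tz": -0.2, "twist": 0}
    - {"tx": 12, "ty": -14.2, "tz": -0.2, "twist": 0}
    - {"tx": 10, "ty": -11.8, "tz": -0.2, "twist": 0}
    - {"tx": 8, "ty": -9.5, "tz": -0.2, "twist": 0}
    - {"tx": 6, "ty": -7.1, "tz": -0.2, "twist": 0}
    - {"tx": 4, "ty": -4.7, "tz": -0.2, "twist": 0}
    - {"tx": 2, "ty": -2.4, "tz": -0.2, "twist": 0}
    - {"tx": 0, "ty": 0, "tz": -0.2, "twist": 0}

```text
clock: 12.55
eef_pos: [0.5633, -0.1613, 0.0437]
tcp_rot: [0.002, 0.423, 0.906, -0.0]
ft_force: [1.2, -2.0, 5.3]
finger_gap: -0.0002
grasp_force: 2.5
```

```bash
cat > gap.py <<'E'
from h import *
import sys,pickle
def run(tag):
    s=r.state(); print(s["clock"],np.round(s["eef_pos"],4),np.round(s["ft_force"],1))
    c=cam("wrist"); im=vision.snapshot("wrist"); cv2.imwrite(f"pics/{tag}.png",im); pickle.dump(c,open(f"{tag}.pkl","wb"))
    # sample a line along wrench Y through the nut centre at z=.0405, print saturation/value profile
    n=np.array([.544,-.135]); y=np.radians(float(sys.argv[2]) if len(sys.argv)>2 else 130.3); X=np.array([np.cos(y),np.sin(y)]);Y=np.array([-X[1],X[0]])
    hsv=cv2.cvtColor(im,cv2.COLOR_BGR2HSV); d=np.arange(-32,33,.5); out=[]
    for off in(-4,-2,0,2,4):
        uv=np.array([pix(None,list(n+X*off/1e3+Y*t/1e3)+[.0405],c) for t in d],np.float32)
        out.append(cv2.remap(hsv,uv[:,0].reshape(1,-1),uv[:,1].reshape(1,-1),cv2.INTER_LINEAR)[0,:,1:])
    a=np.median(out,0); yel=a[:,0]>110
    ed=[(round(float(d[i]),1),int(yel[i])) for i in range(1,len(d)) if yel[i]!=yel[i-1]]; print(ed); 
    dk=(a[:,1]<110); print("dark",[(float(d[i]),int(dk[i])) for i in range(1,len(d)) if dk[i]!=dk[i-1]])
run(sys.argv[1])
E
python3 gap.py w7
```

```text
12.55 [ 0.5633 -0.1613  0.0437] [ 1.2 -2.   5.3]
[(-30.0, 0), (15.5, 1), (17.5, 0)]
dark [(-29.5, 1), (-15.5, 0), (-8.5, 1), (8.0, 0), (18.0, 1), (18.5, 0)]
```

Request:
play_rows:
  motion:
    - {"tx": 0, "ty": 0, "tz": 6, "twist": 0}
    - {"tx": 6, "ty": -7.1, "tz": 7, "twist": 0}
    - {"tx": 12, "ty": -14.2, "tz": 6, "twist": 0}
    - {"tx": 12, "ty": -14.2, "tz": 2, "twist": 0}
    - {"tx": 12, "ty": -14.2, "tz": -0.2, "twist": 0}
    - {"tx": 12, "ty": -14.2, "tz": -0.4, "twist": 0}
    - {"tx": 10, "ty": -11.8, "tz": -0.4, "twist": 0}
    - {"tx": 8, "ty": -9.5, "tz": -0.4, "twist": 0}
    - {"tx": 6, "ty": -7.1, "tz": -0.4, "twist": 0}
    - {"tx": 4, "ty": -4.7, "tz": -0.4, "twist": 0}
    - {"tx": 2, "ty": -2.4, "tz": -0.4, "twist": 0}
    - {"tx": 0, "ty": 0, "tz": -0.4, "twist": 0}

```text
clock: 13.8
eef_pos: [0.565, -0.1614, 0.0438]
tcp_rot: [0.004, 0.423, 0.906, 0.0]
ft_force: [2.9, 0.1, 7.8]
finger_gap: -0.0
grasp_force: 3.5
```

```bash
python3 gap.py w8
```

```text
13.8 [ 0.565  -0.1614  0.0438] [2.9 0.1 7.8]
[(-29.5, 0)]
dark [(-29.5, 1), (-15.5, 0), (-8.0, 1), (8.0, 0), (15.5, 1), (16.0, 0)]
```

Request:
play_rows:
  motion:
    - {"tx": 1, "ty": 1, "tz": 6, "twist": 0}
    - {"tx": 8, "ty": -5.5, "tz": 7, "twist": 0}
    - {"tx": 14, "ty": -12.6, "tz": 6, "twist": 0}
    - {"tx": 14, "ty": -12.6, "tz": 2, "twist": 0}
    - {"tx": 14, "ty": -12.6, "tz": -0.2, "twist": 0}
    - {"tx": 14, "ty": -12.6, "tz": -0.2, "twist": 0}
    - {"tx": 12, "ty": -10.2, "tz": -0.2, "twist": 0}
    - {"tx": 10, "ty": -7.9, "tz": -0.2, "twist": 0}
    - {"tx": 8, "ty": -5.5, "tz": -0.2, "twist": 0}
    - {"tx": 6, "ty": -3.1, "tz": -0.2, "twist": 0}
    - {"tx": 4, "ty": -0.8, "tz": -0.2, "twist": 0}
    - {"tx": 3, "ty": 0.4, "tz": -0.2, "twist": 0}

```text
clock: 15.05
eef_pos: [0.5688, -0.1625, 0.0438]
tcp_rot: [0.005, 0.423, 0.906, -0.0]
ft_force: [4.7, -4.8, 6.6]
finger_gap: -0.0002
grasp_force: 3.3
```

```bash
python3 gap.py w9
```

```text
15.05 [ 0.5688 -0.1625  0.0438] [ 4.7 -4.8  6.6]
[(-29.5, 0), (32.5, 1)]
dark [(-29.0, 1), (-16.0, 0), (-8.0, 1), (8.0, 0)]
```

Request:
play_rows:
  motion:
    - {"tx": 0, "ty": 0, "tz": 10, "twist": 0}
    - {"tx": 15, "ty": -18, "tz": 30, "twist": 0}
    - {"tx": 32, "ty": -38, "tz": 50, "twist": 0}
    - {"tx": 40, "ty": -50, "tz": 60, "twist": 0}
    - {"tx": 40, "ty": -50, "tz": 60, "twist": 0}
    - {"tx": 40, "ty": -50, "tz": 60, "twist": 0}
  fingers: 50

```text
clock: 15.7
eef_pos: [0.6028, -0.209, 0.101]
tcp_rot: [-0.002, 0.423, 0.906, 0.0]
ft_force: [-0.7, 0.4, 0.6]
finger_gap: 0.0496
grasp_force: 0.0
```

```bash
python3 gap.py w10; python3 -c "
import cv2; im=cv2.imread('pics/w10.png'); cv2.imwrite('pics/w10c.png',cv2.resize(im[20:320,170:470],None,fx=2,fy=2,interpolation=cv2.INTER_CUBIC))"
```

```text
15.7 [ 0.6028 -0.209   0.101 ] [-0.7  0.4  0.6]
[(-30.0, 0)]
dark [(-29.5, 1), (-16.5, 0), (-6.5, 1), (6.5, 0)]
```

View pics/w10c.png

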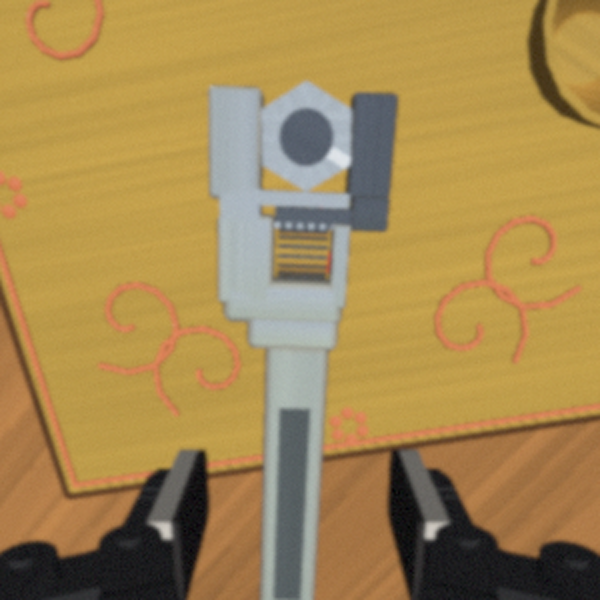

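The jaws look snug on the nut: fixed face at x≈261, moving face at 351, nut flats touching both. The handle runs from (297,350) to (288,600). I'll get its pose.

Run:
```python
from h import *; import pickle
c=pickle.load(open("w10.pkl","rb")); im=cv2.imread("pics/w10.png")
W=lambda u,v,z:ray(None,170+(u+.5)/2-.5,20+(v+.5)/2-.5,z,c)[:2]
hsv=cv2.cvtColor(im,cv2.COLOR_BGR2HSV); m=hsv[...,1]<70
P=[]
for v in range(198,240,3):
    u=np.where(m[v,290:340])[0]+290; P.append(ray(None,(u[0]+u[-1])/2,v,.04,c)[:2])
P=np.array(P); d=np.linalg.svd(P-P.mean(0))[2][0]; d*=np.sign(d[1]); a=np.arctan2(d[1],d[0]); print("handle yaw",np.degrees(a))
n=W(307,136,.041); print("nut",n); X=d;Y=np.array([-X[1],X[0]])
print("handle line offset at nut",(P.mean(0)-n)@Y*1e3)
for nm,p in(("fix",W(261,140,.04)),("mov",W(351,140,.04)),("worm",W(302,254,.042))): print(nm,(p-n)@X*1e3,(p-n)@Y*1e3)
print("grip",n-.1*X+Y*((P.mean(0)-n)@Y), "stripe", np.degrees(np.arctan2(*(W(342,160,.041)-n)[::-1])))
```

```text
handle yaw 127.6194344116911
nut [ 0.54447967 -0.13433034]
handle line offset at nut 0.34808829994697815
fix -1.8051118048112282 15.398139288199786
mov -0.5743794427624648 -14.859629286602525
worm -38.89255500335019 0.010645080149844395
grip [ 0.60524534 -0.21375108] stripe 7.496424684338431
```

Snug, with a 30.3 mm gap. Next I grasp the handle and swing it.

Request:
play_rows:
  motion:
    - {"tx": 2.4, "ty": -4.7, "tz": -25, "twist": -0.042}
    - {"tx": 2.4, "ty": -4.7, "tz": -50, "twist": -0.042}
    - {"tx": 2.4, "ty": -4.7, "tz": -64, "twist": -0.042}
    - {"tx": 2.4, "ty": -4.7, "tz": -69, "twist": -0.042}
    - {"tx": 2.4, "ty": -4.7, "tz": -69, "twist": -0.042}

```text
clock: 16.25
eef_pos: [0.6055, -0.2135, 0.0318]
tcp_rot: [-0.002, 0.441, 0.897, -0.0]
ft_force: [-0.6, -0.4, 1.1]
finger_gap: 0.0498
grasp_force: 0.0
```

Request:
play_rows:
  motion:
    - {"tx": 0, "ty": 0, "tz": 0, "twist": 0}
    - {"tx": 0, "ty": 0, "tz": 0, "twist": 0}
    - {"tx": 0, "ty": 0, "tz": 0, "twist": 0}
    - {"tx": 0, "ty": 0, "tz": 0, "twist": 0}
    - {"tx": 0, "ty": 0, "tz": 0, "twist": 0}
  fingers: 15
  newtons: 40

```text
clock: 16.75
eef_pos: [0.6073, -0.2147, 0.0343]
tcp_rot: [0.001, 0.442, 0.897, 0.0]
ft_force: [-1.7, -0.2, 5.7]
finger_gap: 0.0225
grasp_force: 40.3
```

Request:
play_rows:
  motion:
    - {"tx": -3.5, "ty": -2.5, "tz": 1, "twist": -0.0436}
    - {"tx": -7.1, "ty": -5, "tz": 1, "twist": -0.0873}
    - {"tx": -10.9, "ty": -7.3, "tz": 1, "twist": -0.131}
    - {"tx": -14.7, "ty": -9.4, "tz": 1, "twist": -0.1745}
    - {"tx": -18.6, "ty": -11.3, "tz": 1, "twist": -0.218}
    - {"tx": -22.6, "ty": -13.1, "tz": 1, "twist": -0.262}
    - {"tx": -26.7, "ty": -14.7, "tz": 1, "twist": -0.3055}
    - {"tx": -30.8, "ty": -16.1, "tz": 1, "twist": -0.349}
    - {"tx": -35, "ty": -17.3, "tz": 1, "twist": -0.393}
    - {"tx": -39.2, "ty": -18.4, "tz": 1, "twist": -0.436}
    - {"tx": -43.5, "ty": -19.2, "tz": 1, "twist": -0.48}
    - {"tx": -47.8, "ty": -19.9, "tz": 1, "twist": -0.5236}
    - {"tx": -52.1, "ty": -20.4, "tz": 1, "twist": -0.567}
    - {"tx": -56.5, "ty": -20.7, "tz": 1, "twist": -0.611}
    - {"tx": -60.9, "ty": -20.8, "tz": 1, "twist": -0.6545}
    - {"tx": -65.2, "ty": -20.7, "tz": 1, "twist": -0.698}
    - {"tx": -65.2, "ty": -20.7, "tz": 1, "twist": -0.698}

```text
clock: 18.45
eef_pos: [0.5418, -0.2361, 0.0344]
tcp_rot: [0.001, 0.722, 0.692, -0.0]
ft_force: [-0.3, -4.1, 0.2]
finger_gap: 0.0224
grasp_force: 39.8
```

Request:
play_rows:
  motion:
    - {"tx": -3.5, "ty": 0.2, "tz": 0, "twist": -0.035}
    - {"tx": -6.9, "ty": 0.5, "tz": 0, "twist": -0.07}
    - {"tx": -10.4, "ty": 1, "tz": 0, "twist": -0.105}
    - {"tx": -10.4, "ty": 1, "tz": 0, "twist": -0.105}

```text
clock: 18.85
eef_pos: [0.5316, -0.2352, 0.0344]
tcp_rot: [0.001, 0.757, 0.654, -0.0]
ft_force: [-0.8, -5.2, 0.2]
finger_gap: 0.0227
grasp_force: 39.8
```

Run:
```python
from h import *
s=r.state(); print(s["clock"],s["eef_pos"],s["tcp_rot"],s["ft_force"],s["torque"])
q=s["tcp_rot"]; print("tool yaw",np.degrees(2*np.arctan2(q[2],q[1])))
c=cam("wrist"); im=vision.snapshot("wrist"); cv2.imwrite("pics/w11.png",im)
import pickle; pickle.dump(c,open("w11.pkl","wb"))
hsv=cv2.cvtColor(im,cv2.COLOR_BGR2HSV); b=im.astype(int); red=(b[...,2]>190)&(b[...,1]<100)&(b[...,0]<90)
n=np.array([.5442,-.1345])
v,u=np.where(red); 
P=np.array([ray(None,a,e,.026,c)[:2] for a,e in zip(u,v)]).reshape(-1,2); k=np.linalg.norm(P-n,axis=1)<.06; P=P[k]; print(len(P), "red",np.degrees(np.arctan2(*(P.mean(0)-n)[::-1])) if len(P) else None)
# white stripe: brightness around the nut top by angle
for rr in(.012,.014):
    an=np.arange(-180,180,5); uv=np.array([pix(None,[n[0]+rr*np.cos(np.radians(a)),n[1]+rr*np.sin(np.radians(a)),.041],c) for a in an],np.float32)
    g=cv2.remap(im.min(2),uv[:,0].copy(),uv[:,1].copy(),cv2.INTER_LINEAR).ravel(); o=np.argsort(-g.astype(int))[:5]; print(rr,[(int(an[i]),int(g[i])) for i in o],np.median(g))
```

```text
18.85 [ 0.53158658 -0.23520199  0.03437077] [ 1.11419906e-03  7.56802999e-01  6.53642069e-01 -1.58297571e-04] [-0.75065392 -5.24661207  0.18184938] [-0.85712059  0.06821554  0.05329507]
tool yaw 81.63359163859067
178 red -40.44994845144354
0.012 [(-35, 213), (-40, 213), (-30, 210), (-45, 198), (-25, 175)] 165.0
0.014 [(-35, 215), (-40, 212), (-30, 206), (-45, 186), (-95, 170)] 164.0
```

Request:
play_rows:
  motion:
    - {"tx": -3.5, "ty": 0.5, "tz": 0, "twist": -0.035}
    - {"tx": -5.2, "ty": 0.8, "tz": 0, "twist": -0.052}
    - {"tx": -6.9, "ty": 1.2, "tz": 0, "twist": -0.07}
    - {"tx": -6.9, "ty": 1.2, "tz": 0, "twist": -0.07}
    - {"tx": -6.9, "ty": 1.2, "tz": 0, "twist": -0.07}

```text
clock: 19.4
eef_pos: [0.5249, -0.234, 0.0344]
tcp_rot: [0.001, 0.779, 0.627, -0.0]
ft_force: [0.3, -5.7, -0.5]
finger_gap: 0.0225
grasp_force: 39.9
```

Request:
play_rows:
  motion:
    - {"tx": -1.7, "ty": 0.4, "tz": 0, "twist": -0.0175}
    - {"tx": -3.4, "ty": 0.8, "tz": 0, "twist": -0.035}
    - {"tx": -3.4, "ty": 0.8, "tz": 0, "twist": -0.035}
    - {"tx": -3.4, "ty": 0.8, "tz": 0, "twist": -0.035}

```text
clock: 19.8
eef_pos: [0.5218, -0.2331, 0.0344]
tcp_rot: [0.001, 0.79, 0.613, 0.0]
ft_force: [-0.4, -4.4, -0.1]
finger_gap: 0.0226
grasp_force: 39.9
```

Request:
play_rows:
  motion:
    - {"tx": -1.7, "ty": 0.4, "tz": 0, "twist": -0.0175}
    - {"tx": -3.4, "ty": 0.9, "tz": 0, "twist": -0.035}
    - {"tx": -3.4, "ty": 0.9, "tz": 0, "twist": -0.035}
    - {"tx": -3.4, "ty": 0.9, "tz": 0, "twist": -0.035}

```text
clock: 20.2
eef_pos: [0.5184, -0.2322, 0.0344]
tcp_rot: [0.001, 0.801, 0.599, 0.0]
ft_force: [0.8, -5.2, 0.1]
finger_gap: 0.0229
grasp_force: 39.9
```

```bash
cat > chk.py <<'E'
from h import *
import pickle
s=r.state(); print(s["clock"],s["eef_pos"],s["ft_force"],s["torque"])
q=s["tcp_rot"]; print("tool yaw",np.degrees(2*np.arctan2(q[2],q[1])))
c=cam("wrist"); im=vision.snapshot("wrist"); cv2.imwrite("pics/w12.png",im); pickle.dump(c,open("w12.pkl","wb"))
b=im.astype(int); red=(b[...,2]>190)&(b[...,1]<100)&(b[...,0]<90); n=np.array([.5442,-.1345]); v,u=np.where(red)
P=np.array([ray(None,a,e,.026,c)[:2] for a,e in zip(u,v)]).reshape(-1,2); P=P[np.linalg.norm(P-n,axis=1)<.06]
print("red",np.degrees(np.arctan2(*(P.mean(0)-n)[::-1])))
for rr in(.012,.013,.014):
    an=np.arange(-100,40,1.); uv=np.array([pix(None,[n[0]+rr*np.cos(np.radians(a)),n[1]+rr*np.sin(np.radians(a)),.041],c) for a in an],np.float32)
    g=cv2.remap(im.min(2),uv[:,0].copy(),uv[:,1].copy(),cv2.INTER_LINEAR).ravel().astype(float); w=np.clip(g-185,0,None); print("stripe",(w*an).sum()/w.sum(),g.max())
E
python3 chk.py
```

```text
20.2 [ 0.51835732 -0.23217669  0.03435327] [ 0.79166529 -5.19391016  0.08678093] [-0.83863204 -0.07351755  0.25101028]
tool yaw 73.63634852618131
red -40.53617410011723
stripe -40.72035794183445 215.0
stripe -40.55825242718446 215.0
stripe -40.560526315789474 214.0
```

Request:
play_rows:
  motion:
    - {"tx": -1.7, "ty": 0.5, "tz": 0, "twist": -0.0175}
    - {"tx": -3.4, "ty": 1, "tz": 0, "twist": -0.035}
    - {"tx": -3.4, "ty": 1, "tz": 0, "twist": -0.035}
    - {"tx": -3.4, "ty": 1, "tz": 0, "twist": -0.035}

```text
clock: 20.65
eef_pos: [0.5149, -0.2311, 0.0344]
tcp_rot: [0.001, 0.811, 0.585, 0.0]
ft_force: [-0.1, -5.3, -0.8]
finger_gap: 0.0224
grasp_force: 39.9
```

```bash
python3 chk.py
```

```text
20.65 [ 0.51485804 -0.23110698  0.03435243] [-0.0588775  -5.26532958 -0.84073194] [-0.81316055 -0.05249891  0.21540303]
tool yaw 71.62918989734385
red -40.51184407528561
stripe -40.35 216.0
stripe -40.91228070175438 213.0
stripe -41.119791666666664 213.0
```

Request:
play_rows:
  motion:
    - {"tx": 0, "ty": 0, "tz": 0, "twist": 0}
    - {"tx": 0, "ty": 0, "tz": 0, "twist": 0}
    - {"tx": 0, "ty": 0, "tz": 0, "twist": 0}
    - {"tx": 0, "ty": 0, "tz": 0, "twist": 0}
    - {"tx": 0, "ty": 0, "tz": 15, "twist": 0}
    - {"tx": 0, "ty": 0, "tz": 45, "twist": 0}
    - {"tx": 0, "ty": 0, "tz": 70, "twist": 0}
    - {"tx": 0, "ty": 0, "tz": 70, "twist": 0}
    - {"tx": 0, "ty": 0, "tz": 70, "twist": 0}
  fingers: 50

```text
clock: 21.6
eef_pos: [0.5141, -0.2301, 0.1044]
tcp_rot: [0.0, 0.811, 0.585, 0.0]
ft_force: [-1.5, -0.5, 0.1]
finger_gap: 0.0498
grasp_force: 0.0
```

```bash
python3 chk.py; python3 -c "
import cv2; im=cv2.imread('pics/w12.png'); cv2.imwrite('pics/w12c.png',cv2.resize(im[20:320,170:470],None,fx=2,fy=2,interpolation=cv2.INTER_CUBIC))"
```

```text
21.6 [ 0.51411875 -0.23009266  0.10439726] [-1.52101671 -0.54171508  0.05448392] [0.00777036 0.04986875 0.05099668]
tool yaw 71.55473676222469
red -40.60405167625307
stripe -41.15821812596006 223.0
stripe -41.056384742951906 222.0
stripe -40.906474820143885 223.0
```

View pics/w12c.png

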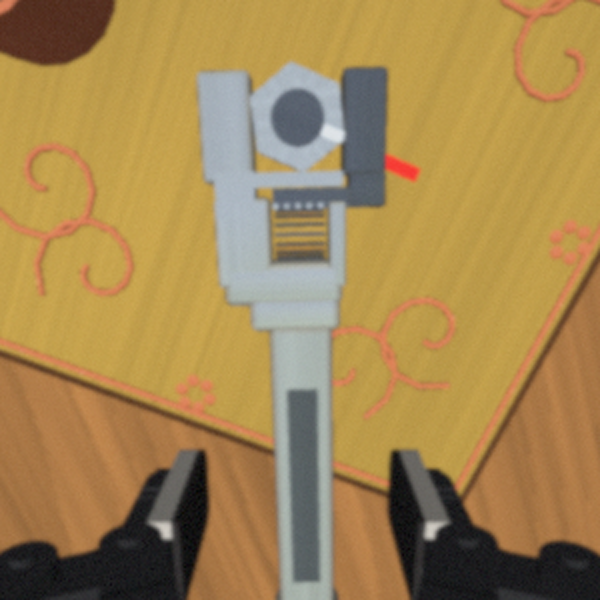

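The white stripe (335,133) now points at the red line (400,167) and the wrench is still around the nut. I'll check the gap and the seat.

```bash
cat > fit.py <<'E'
from h import *; import pickle
for tag,u0,u1,y0 in(("w10",290,340,127.6),("w12",295,345,75.)):
    c=pickle.load(open(tag+".pkl","rb")); im=cv2.imread(f"pics/{tag}.png"); hsv=cv2.cvtColor(im,cv2.COLOR_BGR2HSV); m=hsv[...,1]<70
    P=[]
    for v in range(198,240,3):
        u=np.where(m[v,u0:u1])[0]+u0; P.append(ray(None,(u[0]+u[-1])/2,v,.04,c)[:2])
    P=np.array(P); d=np.linalg.svd(P-P.mean(0))[2][0]; d*=np.sign(d[1]); X=d;Y=np.array([-X[1],X[0]]); n=np.array([.5442,-.1345])
    print(tag,"yaw",np.degrees(np.arctan2(d[1],d[0])),"off",(P.mean(0)-n)@Y*1e3)
    # outer extents of both jaws & inner via V profile, rows along X
    for off in(-10,-6,0,6,10):
        t=np.arange(-36,37,.25); uv=np.array([pix(None,list(n+X*off/1e3+Y*s/1e3)+[.040],c) for s in t],np.float32)
        a=cv2.remap(hsv,uv[:,0].copy(),uv[:,1].copy(),cv2.INTER_LINEAR).reshape(-1,3).astype(int)
        mm=a[:,1]<100; i=np.where(mm)[0]; g=np.diff(a[:,2]); 
        dk=a[:,2]<115; j=[k for k in np.where(dk)[0] if t[k]<-10]
        print(off,"outer",t[i[0]],t[i[-1]],"width",t[i[-1]]-t[i[0]],"dark jaw to",t[j[-1]] if j else None)
E
python3 fit.py
```

```text
w10 yaw 127.6194344116911 off 0.02300629311406952
-10 outer -29.5 32.75 width 62.25 dark jaw to -14.75
-6 outer -29.5 33.0 width 62.5 dark jaw to -16.75
0 outer -29.5 33.0 width 62.5 dark jaw to -16.0
6 outer -29.5 33.0 width 62.5 dark jaw to -15.75
10 outer -29.5 33.0 width 62.5 dark jaw to -14.75
w12 yaw 72.63574920181841 off -0.3134311409808144
-10 outer -30.25 33.0 width 63.25 dark jaw to -15.5
-6 outer -30.25 33.0 width 63.25 dark jaw to -17.75
0 outer -30.25 33.0 width 63.25 dark jaw to -16.5
6 outer -30.25 33.0 width 63.25 dark jaw to -15.5
10 outer -30.25 33.0 width 63.25 dark jaw to -15.25
```

The stripe is on the red line. The wrench has yawed about 6° against the flats, with slight play, so one more worm roll will re-snug it.

Request:
play_rows:
  motion:
    - {"tx": 8, "ty": 25, "tz": 0, "twist": 0.01}
    - {"tx": 15.5, "ty": 48.8, "tz": 0, "twist": 0.015}
    - {"tx": 15.5, "ty": 48.8, "tz": -10, "twist": 0.015}
    - {"tx": 15.5, "ty": 48.8, "tz": -20, "twist": 0.015}
    - {"tx": 15.5, "ty": 48.8, "tz": -40, "twist": 0.015}
    - {"tx": 15.5, "ty": 48.8, "tz": -56, "twist": 0.015}
    - {"tx": 15.5, "ty": 48.8, "tz": -61, "twist": 0.015}
    - {"tx": 15.5, "ty": 48.8, "tz": -62.4, "twist": 0.015}
    - {"tx": 15.5, "ty": 48.8, "tz": -62.4, "twist": 0.015}
  fingers: 0

```text
clock: 22.55
eef_pos: [0.5275, -0.1839, 0.042]
tcp_rot: [0.0, 0.807, 0.591, -0.002]
ft_force: [-6.9, -5.1, 11.4]
finger_gap: -0.0001
grasp_force: 7.2
```

Request:
play_rows:
  motion:
    - {"tx": 0.9, "ty": 2.9, "tz": 0, "twist": 0}
    - {"tx": 1.8, "ty": 5.7, "tz": 0, "twist": 0}
    - {"tx": 2.7, "ty": 8.6, "tz": 0, "twist": 0}
    - {"tx": 3.6, "ty": 11.5, "tz": 0, "twist": 0}
    - {"tx": 4.5, "ty": 14.3, "tz": 0, "twist": 0}
    - {"tx": 5.4, "ty": 17.2, "tz": 0, "twist": 0}

```text
clock: 23.15
eef_pos: [0.5331, -0.169, 0.0435]
tcp_rot: [0.002, 0.806, 0.591, -0.003]
ft_force: [-11.2, -12.4, 21.4]
finger_gap: -0.0001
grasp_force: 10.5
```

Request:
play_rows:
  motion:
    - {"tx": 0, "ty": 0, "tz": 6, "twist": 0}
    - {"tx": -3, "ty": -8, "tz": 7, "twist": 0}
    - {"tx": -5.4, "ty": -17.2, "tz": 6, "twist": 0}
    - {"tx": -5.4, "ty": -17.2, "tz": 2, "twist": 0}
    - {"tx": -5.4, "ty": -17.2, "tz": 0, "twist": 0}
    - {"tx": -5.4, "ty": -17.2, "tz": 0, "twist": 0}
    - {"tx": -4.5, "ty": -14.3, "tz": 0, "twist": 0}
    - {"tx": -3.6, "ty": -11.5, "tz": 0, "twist": 0}
    - {"tx": -2.7, "ty": -8.6, "tz": 0, "twist": 0}
    - {"tx": -1.8, "ty": -5.7, "tz": 0, "twist": 0}
    - {"tx": -0.9, "ty": -2.9, "tz": 0, "twist": 0}
    - {"tx": 0, "ty": 0, "tz": 0, "twist": 0}

```text
clock: 24.35
eef_pos: [0.5342, -0.1689, 0.0435]
tcp_rot: [0.003, 0.806, 0.592, -0.003]
ft_force: [-9.7, -15.1, 20.0]
finger_gap: 0.0002
grasp_force: 9.7
```

Request:
play_rows:
  motion:
    - {"tx": 0, "ty": 0, "tz": 10, "twist": 0}
    - {"tx": -7, "ty": -22, "tz": 35, "twist": 0}
    - {"tx": -14, "ty": -44, "tz": 60, "twist": 0}
    - {"tx": -21, "ty": -66, "tz": 62.4, "twist": 0}
    - {"tx": -21, "ty": -66, "tz": 62.4, "twist": 0}
    - {"tx": -21, "ty": -66, "tz": 62.4, "twist": 0}
  fingers: 50

```text
clock: 24.95
eef_pos: [0.5133, -0.2298, 0.1032]
tcp_rot: [-0.001, 0.807, 0.59, 0.0]
ft_force: [-0.1, -0.3, -0.1]
finger_gap: 0.0501
grasp_force: 0.0
```

```bash
python3 chk.py; python3 fit.py | tail -6
```

```text
24.95 [ 0.5133339  -0.22976868  0.10321298] [-0.14921816 -0.32606544 -0.08972143] [ 0.02760992  0.0362237  -0.03430353]
tool yaw 72.3214985539933
red -40.692219055513185
stripe -41.0078125 222.0
stripe -40.87821612349914 222.0
stripe -40.911764705882355 222.0
w12 yaw 73.57193183803031 off -0.039437892131235684
-10 outer -30.0 33.0 width 63.0 dark jaw to -15.25
-6 outer -30.0 33.0 width 63.0 dark jaw to -17.5
0 outer -30.25 33.0 width 63.25 dark jaw to -16.25
6 outer -30.25 33.0 width 63.25 dark jaw to -15.5
10 outer -30.25 33.0 width 63.25 dark jaw to -15.5
```

The wrench is still about 5° off the flats. I'll ease it back within the play, then roll the worm again more lightly.

Request:
play_rows:
  motion:
    - {"tx": 2.7, "ty": -0.6, "tz": -30, "twist": 0.022}
    - {"tx": 2.7, "ty": -0.6, "tz": -55, "twist": 0.022}
    - {"tx": 2.7, "ty": -0.6, "tz": -68, "twist": 0.022}
    - {"tx": 2.7, "ty": -0.6, "tz": -69, "twist": 0.022}
    - {"tx": 2.7, "ty": -0.6, "tz": -69, "twist": 0.022}

```text
clock: 25.5
eef_pos: [0.5166, -0.2301, 0.0347]
tcp_rot: [-0.001, 0.8, 0.6, -0.0]
ft_force: [0.5, 0.2, 0.8]
finger_gap: 0.0498
grasp_force: 0.0
```

Request:
play_rows:
  motion:
    - {"tx": 0, "ty": 0, "tz": 0, "twist": 0}
    - {"tx": 0, "ty": 0, "tz": 0, "twist": 0}
    - {"tx": 0, "ty": 0, "tz": 0, "twist": 0}
    - {"tx": 0, "ty": 0, "tz": 0, "twist": 0}
    - {"tx": 2, "ty": -0.5, "tz": 0.5, "twist": 0.02}
    - {"tx": 4, "ty": -1, "tz": 0.5, "twist": 0.04}
    - {"tx": 6, "ty": -1.5, "tz": 0.5, "twist": 0.06}
    - {"tx": 8, "ty": -2, "tz": 0.5, "twist": 0.08}
    - {"tx": 8, "ty": -2, "tz": 0.5, "twist": 0.08}
  fingers: 15

```text
clock: 26.4
eef_pos: [0.5239, -0.233, 0.0363]
tcp_rot: [-0.0, 0.776, 0.631, -0.0]
ft_force: [-4.0, -1.3, 7.6]
finger_gap: 0.0217
grasp_force: 39.8
```

Request:
play_rows:
  motion:
    - {"tx": 0, "ty": 0, "tz": 0, "twist": 0}
    - {"tx": 0, "ty": 0, "tz": 0, "twist": 0}
    - {"tx": 0, "ty": 0, "tz": 0, "twist": 0}
    - {"tx": 0, "ty": 0, "tz": 0, "twist": 0}
    - {"tx": 0, "ty": 0, "tz": 25, "twist": 0}
    - {"tx": 0, "ty": 0, "tz": 50, "twist": 0}
    - {"tx": 0, "ty": 0, "tz": 68.5, "twist": 0}
    - {"tx": 0, "ty": 0, "tz": 68.5, "twist": 0}
    - {"tx": 0, "ty": 0, "tz": 68.5, "twist": 0}
  fingers: 50

```text
clock: 27.3
eef_pos: [0.5247, -0.2328, 0.104]
tcp_rot: [0.0, 0.776, 0.631, 0.0]
ft_force: [-0.2, -0.5, -0.3]
finger_gap: 0.0503
grasp_force: 0.0
```

```bash
python3 chk.py; python3 fit.py | tail -6
```

```text
27.3 [ 0.52465181 -0.23277386  0.10396592] [-0.19487051 -0.4868184  -0.31470512] [ 0.00082752  0.0349157  -0.06534008]
tool yaw 78.26090427644382
red -40.65848896486361
stripe -41.02527646129542 222.0
stripe -40.677530017152655 221.0
stripe -40.60431654676259 222.0
w12 yaw 78.2103317611827 off 0.6138885310975402
-10 outer -29.75 33.25 width 63.0 dark jaw to -15.25
-6 outer -29.75 33.0 width 62.75 dark jaw to -16.75
0 outer -30.0 33.0 width 63.0 dark jaw to -16.25
6 outer -30.0 33.0 width 63.0 dark jaw to -16.25
10 outer -30.0 33.0 width 63.0 dark jaw to -15.25
```

Request:
play_rows:
  motion:
    - {"tx": 5, "ty": 25, "tz": 0, "twist": 0}
    - {"tx": 9.5, "ty": 50.3, "tz": 0, "twist": 0}
    - {"tx": 9.5, "ty": 50.3, "tz": -10, "twist": 0}
    - {"tx": 9.5, "ty": 50.3, "tz": -20, "twist": 0}
    - {"tx": 9.5, "ty": 50.3, "tz": -40, "twist": 0}
    - {"tx": 9.5, "ty": 50.3, "tz": -55, "twist": 0}
    - {"tx": 9.5, "ty": 50.3, "tz": -59, "twist": 0}
    - {"tx": 9.5, "ty": 50.3, "tz": -60.5, "twist": 0}
    - {"tx": 9.5, "ty": 50.3, "tz": -60.5, "twist": 0}
  fingers: 0

```text
clock: 28.25
eef_pos: [0.5324, -0.1835, 0.0433]
tcp_rot: [-0.001, 0.776, 0.631, -0.001]
ft_force: [-3.9, -1.4, 6.9]
finger_gap: -0.0002
grasp_force: 3.5
```

Request:
play_rows:
  motion:
    - {"tx": 0.6, "ty": 2.9, "tz": 0, "twist": 0}
    - {"tx": 1.2, "ty": 5.9, "tz": 0, "twist": 0}

```text
clock: 28.45
eef_pos: [0.5337, -0.1783, 0.0438]
tcp_rot: [-0.0, 0.776, 0.631, -0.001]
ft_force: [-4.0, -2.6, 8.5]
finger_gap: 0.0004
grasp_force: 4.5
```

Request:
play_rows:
  motion:
    - {"tx": 0.6, "ty": 2.9, "tz": 0, "twist": 0}
    - {"tx": 1.2, "ty": 5.9, "tz": 0, "twist": 0}
    - {"tx": 1.8, "ty": 8.8, "tz": 0, "twist": 0}
    - {"tx": 2.4, "ty": 11.7, "tz": 0, "twist": 0}

```text
clock: 28.85
eef_pos: [0.5375, -0.1677, 0.0439]
tcp_rot: [0.001, 0.776, 0.631, -0.001]
ft_force: [-1.5, -5.2, 5.5]
finger_gap: -0.0001
grasp_force: 2.8
```

Request:
play_rows:
  motion:
    - {"tx": 0, "ty": 0, "tz": 6, "twist": 0}
    - {"tx": -2, "ty": -9, "tz": 7, "twist": 0}
    - {"tx": -3.6, "ty": -17.6, "tz": 6, "twist": 0}
    - {"tx": -3.6, "ty": -17.6, "tz": 2, "twist": 0}
    - {"tx": -3.6, "ty": -17.6, "tz": 0, "twist": 0}
    - {"tx": -3.6, "ty": -17.6, "tz": 0, "twist": 0}
    - {"tx": -3, "ty": -14.7, "tz": 0, "twist": 0}
    - {"tx": -2.4, "ty": -11.7, "tz": 0, "twist": 0}
    - {"tx": -1.8, "ty": -8.8, "tz": 0, "twist": 0}
    - {"tx": -1.2, "ty": -5.9, "tz": 0, "twist": 0}
    - {"tx": -0.6, "ty": -2.9, "tz": 0, "twist": 0}
    - {"tx": 0, "ty": 0, "tz": 0, "twist": 0}

```text
clock: 30.05
eef_pos: [0.5383, -0.1658, 0.0439]
tcp_rot: [0.001, 0.776, 0.631, -0.0]
ft_force: [-0.2, -3.9, 3.6]
finger_gap: 0.0
grasp_force: 1.7
```

Request:
play_rows:
  motion:
    - {"tx": 0, "ty": 0, "tz": 10, "twist": 0}
    - {"tx": -5, "ty": -23, "tz": 35, "twist": 0}
    - {"tx": -10, "ty": -46, "tz": 60, "twist": 0}
    - {"tx": -13, "ty": -68, "tz": 60.5, "twist": 0}
    - {"tx": -13, "ty": -68, "tz": 60.5, "twist": 0}
    - {"tx": -13, "ty": -68, "tz": 60.5, "twist": 0}
  fingers: 50

```text
clock: 30.65
eef_pos: [0.5241, -0.2321, 0.1038]
tcp_rot: [-0.001, 0.776, 0.631, 0.0]
ft_force: [-0.1, 0.1, -0.2]
finger_gap: 0.0498
grasp_force: 0.0
```

```bash
python3 chk.py; python3 fit.py | tail -6
```

```text
30.65 [ 0.52408695 -0.23212142  0.10378665] [-0.0651364   0.13613161 -0.21689625] [ 0.02314205 -0.01205069 -0.01555841]
tool yaw 78.17754332701419
red -40.65596543116826
stripe -40.47512038523274 222.0
stripe -40.77003484320557 221.0
stripe -40.63333333333333 222.0
w12 yaw 79.12369097017826 off 1.6736835365758136
-10 outer -29.5 32.75 width 62.25 dark jaw to -15.0
-6 outer -29.75 32.5 width 62.25 dark jaw to -16.75
0 outer -29.75 32.5 width 62.25 dark jaw to -16.5
6 outer -30.0 32.25 width 62.25 dark jaw to -16.25
10 outer -30.0 32.25 width 62.25 dark jaw to -15.25
```

Now the wrench is aligned with the flats (79.1° against 79.3°), the gap has closed to 62.25 mm over the jaws (under the earlier snug value), and the stripe is on the red line within 0.3°. The gripper is clear, so I'm handing in.

```bash
python3 -c "
from bench import workorder; print(workorder.finish_job())"
```

```text
the job is handed in; nothing more can be done
None
```

I handed the job in: the nut is at its stop with the white stripe within about 0.3° of the red line, the wrench lies snug on it and the gripper is clear. No verdict came back, so this rests on my own camera measurements.

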